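# Pin a two-tier serving stand together

## Task

Put the two-tier serving stand together: set the loose upper board upright on the porcelain sleeve that stands on the base board and let go of it, then take the steel rod out of the utensil block and push it down through the board, the sleeve and the base until its catch snaps in and its collar is fully home on the board. The sleeve is thin and stands a little off centre, so feel for its bore gently and never press on the stand harder than about 45 N; leave the spice jar and the other two tools in the block where they are.

Things in the scene. Friction and masses are not known exactly. Their poses are not given: they have to be found in the camera images.
- stand: Base board of the two-tier stand: a brown wooden disc 180 mm across, rim 17 mm high, with a round hub in the middle whose flat top is 30 mm up. Heavy, does not slip. Origin in the middle of its underside, z up.
- hub_top (a point): Mouth of the hub's bore, on the stand's axis, 30 mm up. The bore, 15 mm across, goes straight down; 11 mm above the worktop three spring balls narrow it to 9 mm: the catch, which snaps into the rod's groove under a push of about 5 to 15 N.
- tier_seat (a point): Point on the stand's axis, 85 mm up, level with the flat top of the white porcelain sleeve standing loose on the hub (55 mm tall, 46 mm across, bore 15 mm). The sleeve is not measured: its bore is 5 to 9 mm off the axis, any direction. The rod's tip must feel for it under the upper board; then slide the rod, with sleeve and board, back to the axis to enter the hub.
- tier: The loose upper board: wooden disc 160 mm across, 10 mm thick (rim 14), flat on the worktop, with a round boss 36 mm across in the middle to grip from above; boss top 40 mm above the underside. A bore 16 mm across goes through on its axis. Origin in the middle of its underside, z up. On the sleeve it just lies and can slide; origin then 85 mm up. About 0.24 kg.
- rod: Steel centre rod, upright in one of the block's bores. Origin at its lower tip, z up. Shank 12 mm across, 121 long; blunt tip 8 mm across, bevel 4 mm long, then a groove. Collar 30 mm across at 121 to 126 mm; wooden handle 18 mm across at 126 to 174 (grip here); knob 25 mm across, top at 194. Home: collar on the boss, tip 4 mm above the worktop. 0.12 kg.
- block: Fixed block of pale wood for kitchen tools, 62 x 140 x 72 mm, origin in the middle of its underside, long side along its y axis. Three upright bores 14.5 mm across, 62 mm deep, at y = -45, 0 and 45 mm hold the rod, the honey dipper and the pestle in any order (tips 10 mm above the worktop).
- dipper: Pale wooden honey dipper with a ribbed head 27 mm across, 121 mm long, upright in the block; origin at its lower tip. To be left there.
- pestle: Dark wooden pestle with a rounded head 26 mm across, 123 mm long, upright in the block; origin at its lower tip. To be left there.
- spice_jar: Glass spice jar with a green cap, 46 mm across, 106 mm high, behind the stand to the left; origin under its middle. To be left alone.
Mind the look-alikes: they are no part of the job. What is meant by the rod is not blue, and is the larger of those in its own colour.

How it is judged (in metres and radians):
On the way, in this order (a step that is already met when the one before it is completed fails the run):
1. the upper board lies level on the sleeve, let go (z of tier in the frame of stand between 0.082 and 0.088 m and horizontal distance between tier and stand below 0.018 m and angle between tier's own z axis and vertical below 0.06 rad and contact force between the fingers and tier below 0.2 N), for 0.2 s.
2. the rod's tip has gone through the board into the sleeve (z of rod in the frame of stand below 0.075 m and horizontal distance between rod and stand below 0.014 m and angle between rod's own z axis and vertical below 0.15 rad), for 0.1 s.
At the end, for the whole second after the job is handed in: Rod upright in the stand: tip less than 6.5 mm above the stand's underside (4 is home) and within 3 mm of its axis, tilt under 0.05 rad. Upper board 82 to 88 mm above it, within 5 mm of the axis, level within 0.05 rad. All at rest and released (z of rod in the frame of stand below 0.0065 m and horizontal distance between rod and stand below 0.003 m and angle between each of rod, tier's own z axis and vertical below 0.05 rad and z of tier in the frame of stand between 0.082 and 0.088 m and horizontal distance between tier and stand below 0.005 m and linear speed of each of rod, tier below 0.02 m/s); the robot touches nothing.
It fails at once if the stand's base was loaded with more than 45 N (contact force between stand and anything else above 45 N).
It fails at once if the spice jar was shifted by more than 30 mm (distance of spice_jar from where it was at the start of the episode above 0.03 m).
It fails at once if the honey dipper was shifted by more than 20 mm (distance of dipper from where it was at the start of the episode above 0.02 m).
It fails at once if the pestle was shifted by more than 20 mm (distance of pestle from where it was at the start of the episode above 0.02 m).
It also fails if it takes over 72 s, if anything falls off the work surface, if the arm or the gripper's body presses on something with over 40 N, if the wrist force passes 120 N, or if a joint passes its speed limit or range.

## Robot

A 6-joint arm with a two-finger parallel gripper is mounted at the origin on a cart in front of the work surface, level with it; the furniture and walls round the work are solid. World frame = base frame: x ahead of the robot, y to its left, z up, the work surface at z = 0. Lengths are in m, angles in degrees, forces in N, time in s.
With the tool pointing down it reaches from about 0.3 to 0.75 m from the base axis. Payload 8.5 kg.
Tool frame: the origin (TCP) lies between the finger pads; the fingertips stand 14 mm ahead of it and the grasp point (between the pads) lies 5 mm behind it; x points along the fingers, z is the direction in which the jaws open and shut, and the axes are right-handed (so a half turn about x gives the same grasp; the last joint's range is limited). The gripper opens to 85 mm and grips with 20 to 120 N. Pads are 22 mm wide; open, the fingers measure 114 mm over their backs; the gripper's body (76 mm by 85 mm) begins 54 mm behind the grasp point. The pads swing forward as they close: fully open they stand 13 mm farther back than shut.
Start: joints at [57.622, 21.807, 74.336, -0, 83.858, -12.336], TCP at [0.188, 0.517, 0.245] pointing down, gripper open.
Joint ranges: [-178.18, 178.18], [-50.72, 133.34], [12.68, 142.11], [-81.47, 261.47], [9.98, 163.14], [-165.26, 165.26]. Speed limits (degrees/s): [136.94, 136.94, 180, 180, 180, 180].

## Interface

Orientations are given as a 3x3 rotation matrix whose columns are the frame's x, y, z axes.
In Python, from rig import env gives the robot as it stands.
- The arm moves only by the shell command python3 -m jog 'ROWS' [FORCE]. ROWS is JSON, a list of rows, each a list of 5 numbers: the opening, from -1 (shut) to 1 (fully open), so that 0 is half open, then the shift along the tool's x, y, z in m, then the turn about the tool's x in rad. In form: [[claw, dx, dy, dz, yaw], ...]. A call has 1 to 20 rows; each row is the pose to reach, as a shift and turn from the pose commanded when the call began, along the tool's axes at that moment; what a row does not reach only later rows make up. A row lasts 1/10 s, in which the tool goes at most 50 mm and 8.59 degrees, less where a joint would pass 70% of its speed; a pose out of reach is approached as far as the arm can. A call with a gripper value outside its range is refused whole. The fingers move at their own pace and stop on an object; FORCE is the grip in N (left out, the last holds). Time passes only in rows, so rows that repeat a pose let the fingers close. It gives the time, the measured TCP pose, the force and the opening at its end, in the units of the state.
- env.observe(): the state, without advancing time (a new reading comes with each control period).
- env.get_image(name): name is "side" or "top" or "wrist"; returns the picture (420x560x3 uint8, red, green, blue); there is no depth.
- env.camera_model(name): a dict with "fx", "fy", "cx", "cy" (pixels), "origin" and "orientation" of the camera in the world. Camera axes: x right, y up, looking along -z (the intrinsics and any distortion apply to the point x, -y, -z); pixel columns grow to the right and rows downward; lengths in m; the calibration is good to about 2 mm. The wrist camera is an equidistant fisheye: a pixel r from the principal point sees the ray r / f radians off the axis. A picture is of the moment at which its call begins: read the wrist's pose just before it. camera_model takes no time and is no camera call; for the wrist camera it gives the pose at the moment of the call.
- env.close_job(): hands the job in, once; it reports no verdict.
The state is a dict: "time_s": time; "q": joint angles; "qvel": joint speeds; "joint_efforts": joint torques, N m; "position": TCP position; "tool_rot": TCP orientation; "ft_force": force on the tool from outside, world axes, zero at the start; "wrist_torque": the same for the moment, N m; "grip_width": finger opening in m.
Only numpy, scipy, OpenCV 4.12 (cv2) and the standard library are available. Lean on these libraries where they do the work, as an engineer would, in place of code of your own. Each camera call takes 0.05 s, during which the arm holds its last target.

## Working session

There is one attempt and no reset: what is moved stays moved. The work goes in short steps, Python scripts to look and compute and a shell command to move; the robot and the scene stay as the last step left them, time stands still between calls to the robot, and variables do not carry over. Pictures are saved under pics/ and viewed, and the job is handed in when it is done.

```bash
mkdir -p pics; ls; python3 - <<'E'
from rig import env
import cv2,numpy as np
s=env.observe(); print({k:np.round(v,3).tolist() for k,v in s.items()})
for n in("side","top","wrist"):
    m=env.camera_model(n); print(n,{k:np.round(v,4).tolist() if not isinstance(v,str) else v for k,v in m.items()})
    cv2.imwrite(f"pics/{n}0.png",env.get_image(n)[:,:,::-1])
E
```

```text
pics
{'time_s': 0.0, 'q': [57.621, 21.841, 74.385, -0.001, 83.859, -12.335], 'qvel': [0.005, -0.113, -0.044, -0.083, 0.048, -0.006], 'joint_efforts': [-0.0, -44.847, -23.128, -0.0, 0.005, -0.0], 'position': [0.188, 0.516, 0.245], 'tool_rot': [[-0.001, -0.939, 0.343], [-0.001, 0.343, 0.939], [-1.0, 0.0, -0.001]], 'ft_force': [0.001, -0.046, -0.618], 'wrist_torque': [0.008, 0.028, -0.011], 'grip_width': 0.085}
side {'fx': 390.5262, 'fy': 390.5262, 'cx': 276.8487, 'cy': 221.0285, 'origin': [0.3294, 0.7787, 0.5093], 'orientation': [[-0.9693, 0.1195, -0.215], [-0.246, -0.475, 0.8449], [-0.0012, 0.8719, 0.4898]]}
top {'fx': 542.3235, 'fy': 542.3235, 'cx': 265.8699, 'cy': 207.2604, 'origin': [0.411, -0.0079, 1.5466], 'orientation': [[0.0129, 0.9978, -0.0645], [-0.9997, 0.0115, -0.0219], [-0.0211, 0.0648, 0.9977]]}
wrist {'fx': 325.1923, 'fy': 325.1923, 'cx': 272.5927, 'cy': 212.0147, 'origin': [0.1198, 0.5409, 0.3742], 'orientation': [[0.3436, -0.9018, -0.2622], [0.9391, 0.3294, 0.0978], [-0.0019, -0.2798, 0.9601]]}
```

View pics/side0.png

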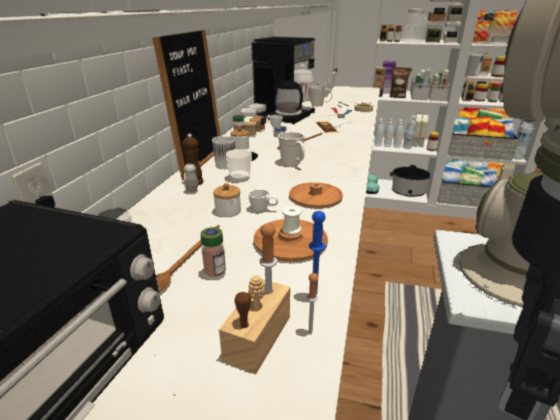

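View pics/top0.png

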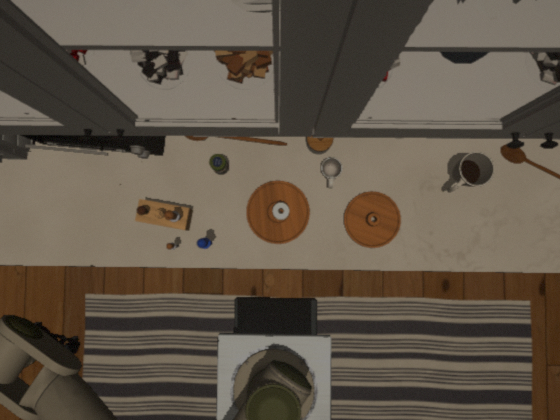

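View pics/wrist0.png

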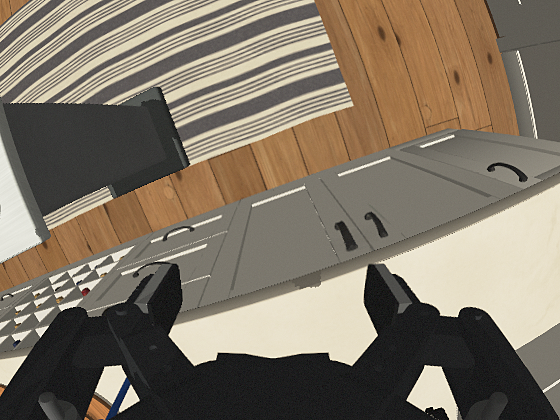

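Side view candidates for the rod: the large wooden-handled one in the block at about (268,250), the blue one standing free at (318,245), and a small brown one standing free at (313,290). The description fits the one in the block, so I'll check it in a crop.

```bash
python3 - <<'E'
import cv2,numpy as np
a=cv2.imread("pics/side0.png")[190:370,190:350]; cv2.imwrite("pics/c1.png",cv2.resize(a,None,fx=3.3,fy=3.3,interpolation=2))
a=cv2.imread("pics/top0.png")[130:270,110:420]; cv2.imwrite("pics/c2.png",cv2.resize(a,None,fx=2.58,fy=2.58,interpolation=2))
E
```

```text
(no output)
```

View pics/c1.png

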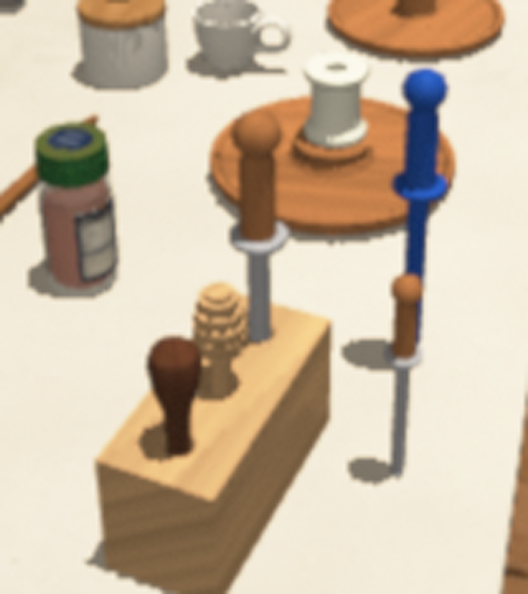

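View pics/c2.png

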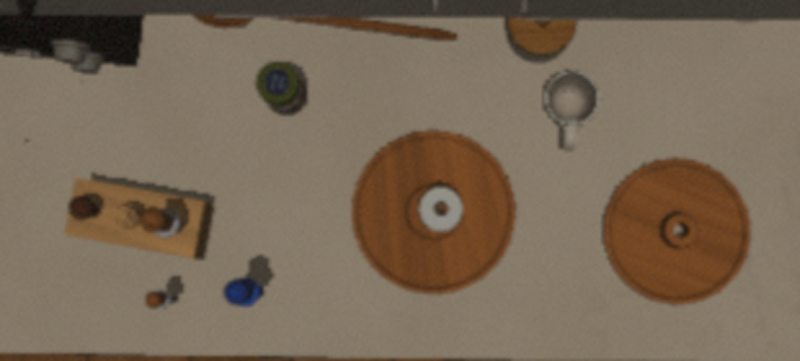

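The large wood-handled rod is the tool in the block's bore nearest the stand (crop 1, about (258,230)). The blue and small brown ones are free-standing decoys. Next is measuring.

```bash
cat > h.py <<'E'
from rig import env
import cv2,numpy as np
def cam(n): 
    m=env.camera_model(n); return {k:(np.array(v,float) if k in("origin","orientation") else v) for k,v in m.items()}
def ray(m,uv,fish=False):
    u=(uv[0]-m["cx"])/m["fx"]; v=(uv[1]-m["cy"])/m["fy"]
    if fish:
        r=np.hypot(u,v); d=np.array([u/r*np.sin(r),-v/r*np.sin(r),-np.cos(r)]) if r>0 else np.array([0,0,-1.])
    else: d=np.array([u,-v,-1.])
    d=m["orientation"]@d; return m["origin"],d/np.linalg.norm(d)
def plane(m,uv,z,fish=False):
    o,d=ray(m,uv,fish); return o+d*(z-o[2])/d[2]
def proj(m,p,fish=False):
    c=m["orientation"].T@(np.array(p)-m["origin"]); x,y,w=c[0],-c[1],-c[2]
    if fish:
        r=np.hypot(x,y); t=np.arctan2(r,w); return np.array([m["cx"]+m["fx"]*t*x/r,m["cy"]+m["fy"]*t*y/r])
    return np.array([m["cx"]+m["fx"]*x/w,m["cy"]+m["fy"]*y/w])
def tri(r1,r2):
    (o1,d1),(o2,d2)=r1,r2
    A=np.stack([d1,-d2],1); t=np.linalg.lstsq(A,o2-o1,rcond=None)[0]
    a=o1+t[0]*d1;b=o2+t[1]*d2; return (a+b)/2,np.linalg.norm(a-b)
E
python3 - <<'E'
from h import *
for n in("top","side"):
    im=cv2.imread(f"pics/{n}0.png"); hsv=cv2.cvtColor(im,cv2.COLOR_BGR2HSV); m=cam(n)
    mask=cv2.inRange(hsv,(4,110,60),(16,255,255))
    if n=="top": mask[:140]=0; mask[262:]=0
    cs,_=cv2.findContours(mask,cv2.RETR_EXTERNAL,cv2.CHAIN_APPROX_NONE)
    for c in cs:
        if cv2.contourArea(c)>60 and len(c)>5:
            hull=cv2.convexHull(c); e=cv2.fitEllipse(hull)
            print(n,round(cv2.contourArea(c)),cv2.boundingRect(c),np.round(e[0],1),np.round(e[1],1),[np.round(plane(m,e[0],z),4)[:2] for z in(.014,.017)])
    w=cv2.inRange(hsv,(0,0,150 if n=="top" else 150),(180,60,255))
m=cam("top")
for nm,uv,z in(("pestle",(142.5,210),.133),("dip",(159.5,213.5),.131),("knob",(169.5,215),.2),("jar",(218,162),.106),("blue",(203.5,243),.19),("small",(170,246),.1)):
    print(nm,plane(m,uv,z).round(3))
E
```

```text
top 982 (136, 199, 54, 31) [162.1 214. ] [26.2 71.2] [array([0.4877, 0.3205]), array([0.4875, 0.3199])]
top 2438 (344, 192, 57, 56) [371.9 219.2] [56.1 56.8] [array([ 0.4799, -0.2733]), array([ 0.4798, -0.2728])]
top 3037 (247, 181, 63, 63) [277.6 211.8] [62.9 62.9] [array([ 0.4978, -0.0076]), array([ 0.4976, -0.0076])]
top 352 (501, 145, 59, 33) [529.2 162.1] [18.5 65.2] [array([ 0.6463, -0.7149]), array([ 0.6458, -0.7135])]
top 197 (307, 140, 26, 11) [319.5 139.8] [21.7 25.2] [array([ 0.7045, -0.1246]), array([ 0.7039, -0.1244])]
top 66 (246, 140, 41, 5) [264.4 140.9] [ 3.7 46.4] [array([0.6999, 0.0324]), array([0.6993, 0.0323])]
side 2015 (220, 288, 70, 85) [254.5 316.1] [ 64.3 117.5] [array([0.4997, 0.2741]), array([0.4987, 0.2771])]
side 710 (231, 279, 39, 52) [248.5 303.7] [29.7 57.5] [array([0.5204, 0.245 ]), array([0.5192, 0.2482])]
side 128 (309, 273, 9, 25) [312.2 284.9] [10.7 25.3] [array([0.4137, 0.1604]), array([0.4132, 0.1641])]
side 323 (156, 241, 45, 51) [176.8 263. ] [20.6 66.9] [array([0.712 , 0.1578]), array([0.7097, 0.1615])]
side 1755 (254, 220, 59, 43) [286.6 24
[... 1158 characters left out ...]
side 108 (473, 28, 15, 15) [480.2  36. ] [14.5 18.8] [array([-1.1664, -6.9074]), array([-1.1573, -6.8608])]
side 84 (493, 18, 24, 10) [505.6  22.7] [ 8.9 25.4] [array([ -2.7025, -11.9865]), array([ -2.6841, -11.9092])]
side 80 (429, 13, 17, 8) [436.9  15.8] [ 8.9 18.2] [array([ -1.52  , -17.7316]), array([ -1.5088, -17.6195])]
side 80 (493, 11, 24, 7) [505.1  13.8] [10.5 24.8] [array([ -4.8217, -21.3973]), array([ -4.7905, -21.263 ])]
side 75 (476, 10, 15, 16) [482.7  20. ] [14.  20.4] [array([ -2.4668, -13.7693]), array([ -2.4498, -13.6812])]
pestle [0.491 0.347 0.133]
dip [0.483 0.302 0.131]
knob [0.476 0.262 0.2  ]
jar [0.624 0.154 0.106]
blue [0.407 0.177 0.19 ]
small [0.398 0.279 0.1  ]
```

```bash
python3 -m jog '[[1,-0.05,0,0,0],[1,-0.075,0,0,0],[1,-0.075,-0.458,-0.49,0],[1,-0.075,-0.458,-0.49,0],[1,-0.075,-0.458,-0.49,0],[1,-0.075,-0.458,-0.49,0],[1,-0.075,-0.458,-0.49,0],[1,-0.075,-0.458,-0.49,0],[1,-0.075,-0.458,-0.49,0],[1,-0.075,-0.458,-0.49,0],[1,-0.075,-0.458,-0.49,0],[1,-0.075,-0.458,-0.49,0],[1,-0.075,-0.458,-0.49,0],[1,-0.075,-0.458,-0.49,0],[1,-0.075,-0.458,-0.49,0],[1,-0.075,-0.458,-0.49,0],[1,-0.075,-0.458,-0.49,0],[1,-0.075,-0.458,-0.49,0]]'
python3 - <<'E'
from h import *
s=env.observe(); print(s["time_s"],np.round(s["position"],4),np.round(s["tool_rot"],3).tolist(),np.round(s["q"],1),s["ft_force"])
import pickle
m=cam("wrist"); pickle.dump(m,open("w1.pkl","wb"))
cv2.imwrite("pics/w1.png",env.get_image("wrist")[:,:,::-1])
E
```

```text
time_s: 1.95
position: [0.4506, -0.1004, 0.32]
tool_rot: [[-0.001, -0.939, 0.343], [0.001, 0.343, 0.939], [-1.0, 0.001, 0.0]]
ft_force: [-0.4, 0.1, 0.2]
grip_width: 0.0854
1.95 [ 0.4506 -0.1004  0.32  ] [[-0.001, -0.939, 0.343], [0.001, 0.343, 0.939], [-1.0, 0.001, 0.0]] [-27.3  10.   78.7   0.   91.3 -97.2] [-0.40801404  0.1485136   0.1761833 ]
```

View pics/w1.png

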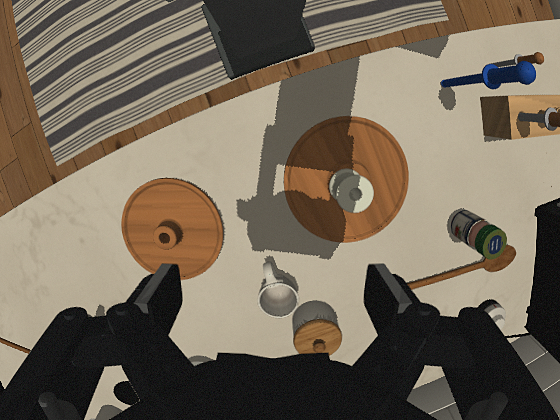

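The wrist view shows the tier at about (173,228), with its boss hole near (167,235). The stand is at (346,180), and the white sleeve top at (354,193) has its bore near (356,195). I'll cast the contours onto planes and fit circles.

```bash
cat >> h.py <<'E'
def circ(p):
    A=np.c_[2*p,np.ones(len(p))]; b=(p**2).sum(1); s=np.linalg.lstsq(A,b,rcond=None)[0]
    r=np.sqrt(s[2]+s[0]**2+s[1]**2); return s[:2],r,np.abs(np.hypot(*(p-s[:2]).T)-r)
def circr(p):
    for _ in range(6):
        c,r,e=circ(p); p=p[e<=max(np.percentile(e,90),.0006)]
    return c,r,e.max(),len(p)
E
python3 - <<'E'
from h import *
import pickle
m=pickle.load(open("w1.pkl","rb")); im=cv2.imread("pics/w1.png")
hsv=cv2.cvtColor(im,cv2.COLOR_BGR2HSV); mask=cv2.inRange(hsv,(4,110,40),(18,255,255)); mask[280:]=0; mask[:90]=0
cs,_=cv2.findContours(mask,cv2.RETR_EXTERNAL,cv2.CHAIN_APPROX_NONE)
for c in cs:
    if cv2.contourArea(c)<3000: continue
    h=cv2.convexHull(c)[:,0,:].astype(float)
    for z in(0,.014,.017):
        p=np.array([plane(m,q,z,True)[:2] for q in h]); print(cv2.boundingRect(c),z,circr(p))
t=cam("top"); imt=cv2.imread("pics/top0.png")
for nm,z,zz in(("tier",.014,.014),("stand",.017,.017)): pass
cv2.imwrite("pics/c3.png",cv2.resize(im[150:260,130:410],None,fx=2.85,fy=2.85,interpolation=2))
E
```

```text
(121, 178, 102, 102) 0 (array([ 0.47920372, -0.27845319]), np.float64(0.08229627524325603), np.float64(0.0005695294643033588), 42)
(121, 178, 102, 102) 0.014 (array([ 0.47617671, -0.27215137]), np.float64(0.07973304143024436), np.float64(0.0005517906641415576), 42)
(121, 178, 102, 102) 0.017 (array([ 0.47552807, -0.27080099]), np.float64(0.07918377704174168), np.float64(0.0005479894926778972), 42)
(284, 116, 124, 127) 0 (array([ 0.49864668, -0.00349994]), np.float64(0.09293561330799242), np.float64(0.0005156162499742462), 52)
(284, 116, 124, 127) 0.014 (array([ 0.49501409, -0.00576194]), np.float64(0.09004100227292963), np.float64(0.0004995566530792833), 52)
(284, 116, 124, 127) 0.017 (array([ 0.49423568, -0.00624665]), np.float64(0.08942072847969908), np.float64(0.0004961153108870991), 52)
(0, 90, 252, 127) 0 (array([ 0.34521371, -0.3521917 ]), np.float64(0.2631548312894827), np.float64(2.7755575615628914e-16), 3)
(0, 90, 252, 127) 0.014 (array([ 0.34636001, -0.3435932 ]), np.float64(0.254958502116332), np.float64(3.885780586188048e-16), 3)
(0, 90, 252, 127) 0.017 (array([ 0.34660565, -0.34175066]), np.float64(0.2532021458649423), np.float64(2.7755575615628914e-16), 3)
```

View pics/c3.png

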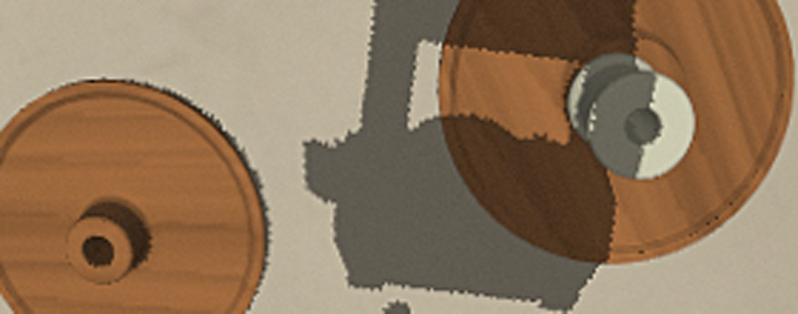

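```bash
python3 -m jog '[[0.6,0.05,-0.084,-0.152,0],[0.6,0.1,-0.084,-0.152,0],[0.6,0.17,-0.084,-0.152,0],[0.6,0.18,-0.084,-0.152,0],[0.6,0.18,-0.084,-0.152,0],[0.6,0.18,-0.084,-0.152,0],[0.6,0.18,-0.084,-0.152,0],[0.6,0.18,-0.084,-0.152,0],[0.6,0.18,-0.084,-0.152,0]]'
python3 - <<'E'
from h import *
import pickle
m0=pickle.load(open("w1.pkl","rb"))
for nm,uv,z in(("sleevehole",(355.6,194.2),.085),("bosshole",(164.4,237.7),.04)): print(nm,plane(m0,uv,z,True))
s=env.observe(); print(s["time_s"],np.round(s["position"],4))
m=cam("wrist"); pickle.dump(m,open("w2.pkl","wb"))
im=env.get_image("wrist")[:,:,::-1]; cv2.imwrite("pics/w2.png",im)
print(proj(m,[.4762,-.2722,.04],True))
E
```

```text
time_s: 2.9
position: [0.4784, -0.2714, 0.1426]
tool_rot: [[0.003, -0.94, 0.341], [-0.002, 0.341, 0.94], [-1.0, -0.003, -0.001]]
ft_force: [-0.6, 0.5, 0.7]
grip_width: 0.0682
sleevehole [ 0.49454728 -0.01355678  0.085     ]
bosshole [ 0.47679741 -0.27211154  0.04      ]
2.9 [ 0.4784 -0.2714  0.1426]
[272.01471249 215.8657833 ]
```

View pics/w2.png

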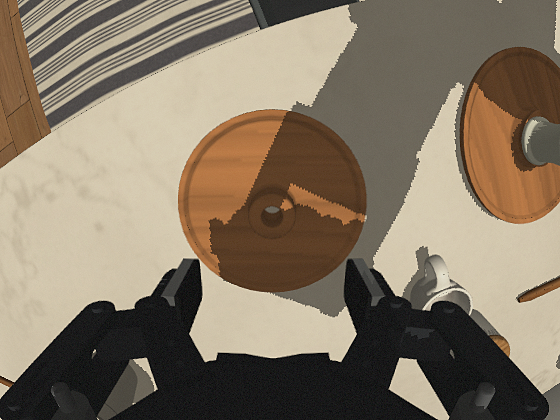

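Now directly above the tier. Its rim is centred near (272,200), and the boss bore is at (271,214).

```bash
python3 - <<'E'
from h import *
import pickle
m=pickle.load(open("w2.pkl","rb")); m1=pickle.load(open("w1.pkl","rb")); im=cv2.imread("pics/w2.png")
hsv=cv2.cvtColor(im,cv2.COLOR_BGR2HSV); mask=cv2.inRange(hsv,(4,110,25),(18,255,255)); mask[:,400:]=0; mask[300:]=0;mask[:95]=0
cs,_=cv2.findContours(mask,cv2.RETR_EXTERNAL,cv2.CHAIN_APPROX_NONE)
for c in cs:
    if cv2.contourArea(c)<3000: continue
    h=cv2.convexHull(c)[:,0,:].astype(float)
    for z in(.007,.014): print(z,circr(np.array([plane(m,q,z,True)[:2] for q in h])))
print(plane(m,(271,214),.04,True))
print("bosstop by 2 views",tri(ray(m,(271,214),True),ray(m1,(164.4,237.7),True)))
cv2.imwrite("pics/c4.png",cv2.resize(im[170:260,220:330],None,fx=6,fy=6,interpolation=2))
s=env.observe();print(s["position"])
E
```

```text
0.007 (array([ 0.47851344, -0.27351443]), np.float64(0.08172049148766304), np.float64(0.00026689900387487364), 68)
0.014 (array([ 0.47668428, -0.27281149]), np.float64(0.07956000688689163), np.float64(0.0002598428643758727), 68)
[ 0.47457612 -0.2724118   0.04      ]
bosstop by 2 views (array([ 0.47620886, -0.27279846,  0.03799298]), np.float64(0.0020730803468815818))
[ 0.47827332 -0.27153013  0.14240796]
```

View pics/c4.png

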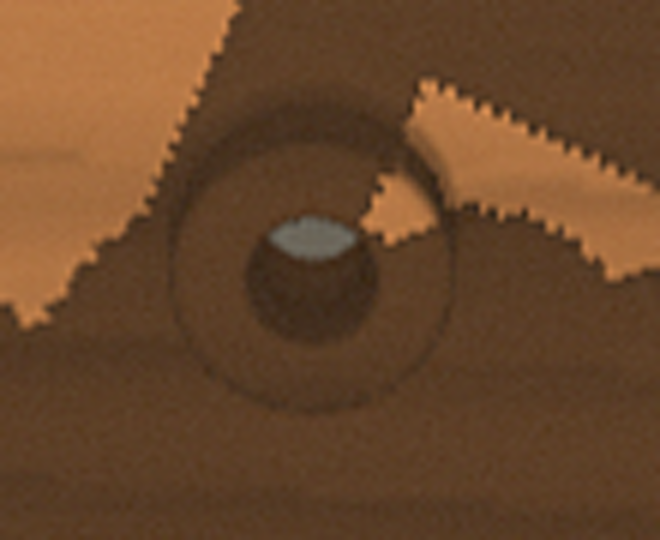

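```bash
python3 -m jog '[[0.6,0.04,0,-0.001,0],[0.6,0.08,0,-0.001,0],[0.6,0.1,0,-0.001,0],[0.6,0.111,0,-0.001,0],[0.6,0.111,0,-0.001,0],[-0.4,0.111,0,-0.001,0],[-0.4,0.111,0,-0.001,0],[-0.4,0.111,0,-0.001,0],[-0.4,0.111,0,-0.001,0],[-0.4,0.111,0,-0.001,0],[-0.4,0.111,0,-0.001,0]]' 60
```

```text
time_s: 4.05
position: [0.4779, -0.2736, 0.031]
tool_rot: [[0.002, -0.94, 0.343], [-0.002, 0.342, 0.94], [-1.0, -0.003, -0.001]]
ft_force: [0.1, 0.3, 6.1]
grip_width: 0.0335
```

```bash
python3 -m jog '[[-0.6,-0.005,0,0,0],[-0.6,-0.02,0,0,0],[-0.6,-0.05,0,0,0],[-0.6,-0.09,0,0,0],[-0.6,-0.12,0,0,0],[-0.6,-0.12,0,0,0]]'
python3 - <<'E'
from h import *
cv2.imwrite("pics/w3.png",env.get_image("wrist")[:,:,::-1])
cv2.imwrite("pics/s3.png",env.get_image("side")[:,:,::-1])
E
```

```text
time_s: 4.65
position: [0.4785, -0.2741, 0.1538]
tool_rot: [[0.006, -0.939, 0.343], [-0.006, 0.343, 0.939], [-1.0, -0.008, -0.003]]
ft_force: [-0.2, -0.4, -3.1]
grip_width: 0.0337
```

View pics/w3.png

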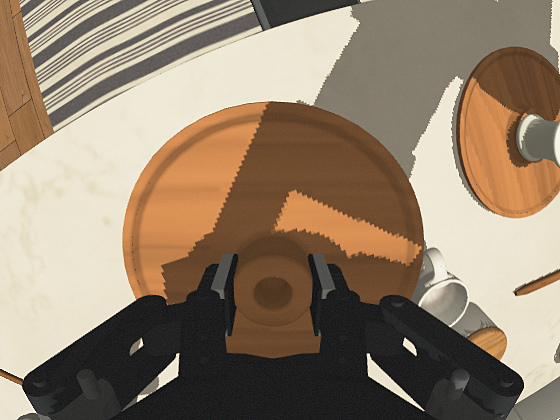

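View pics/s3.png

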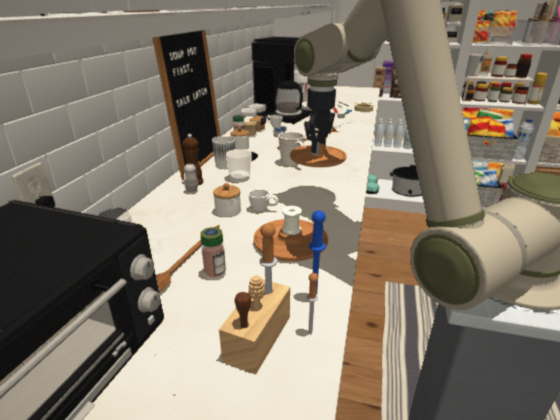

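Board is lifted, with the boss bore at (272,291). I'll check where the bore sits relative to the TCP.

```bash
python3 - <<'E'
from h import *
import pickle
m=cam("wrist"); s=env.observe(); p=np.array(s["position"]); R=np.array(s["tool_rot"]); print(p)
im=cv2.imread("pics/w3.png")
c=plane(m,(272,291),p[2]+.009,True); print("hole-TCP in tool",R.T@(c-p))
hsv=cv2.cvtColor(im,cv2.COLOR_BGR2HSV); mask=cv2.inRange(hsv,(4,110,25),(18,255,255)); mask[:95]=0; mask[270:]=0
n,l=cv2.connectedComponents(mask); k=l[150,200]; mask=(l==k).astype('u1')
cs,_=cv2.findContours(mask,cv2.RETR_EXTERNAL,cv2.CHAIN_APPROX_NONE)
h=cv2.convexHull(max(cs,key=cv2.contourArea))[:,0,:].astype(float); h=h[(h[:,1]<262)]
q=np.array([plane(m,u,p[2]-.031+.014,True) for u in h]); c,r,e,n=circr(q[:,:2]); print(c,r,e,n, R.T@(np.r_[c,p[2]-.017]-p))
E
```

```text
[ 0.477022   -0.27286784  0.14938994]
hole-TCP in tool [-0.00900047  0.00277234 -0.00112485]
[ 0.47522013 -0.27317173] 0.07952229648847499 0.00014312440612827826 50 [ 0.01699975  0.00159205 -0.0009016 ]
```

```bash
python3 - <<'E'
from h import *
import pickle
m=pickle.load(open("w1.pkl","rb")); im=cv2.imread("pics/w1.png"); t=cam("top"); it=cv2.imread("pics/top0.png")
hsv=cv2.cvtColor(im,cv2.COLOR_BGR2HSV)
def big(mask,seed=None):
    cs,_=cv2.findContours(mask,cv2.RETR_EXTERNAL,cv2.CHAIN_APPROX_NONE); return max(cs,key=cv2.contourArea)
# wrist: sleeve grey+white region, lower right boundary = top rim
mask=cv2.inRange(hsv,(0,0,60),(180,80,255)); sub=np.zeros_like(mask); sub[165:216,325:380]=mask[165:216,325:380]
c=big(sub)[:,0,:].astype(float); print(len(c),c.min(0),c.max(0))
h=cv2.convexHull(c.astype(np.int32))[:,0,:].astype(float)
h=h[(h[:,0]-350)+(h[:,1]-190)>0]
print("w rim",circr(np.array([plane(m,u,.085,True)[:2] for u in h])))
# top
hs=cv2.cvtColor(it,cv2.COLOR_BGR2HSV); mk=cv2.inRange(hs,(0,0,110),(180,60,255)); sub=np.zeros_like(mk); sub[190:235,255:300]=mk[190:235,255:300]
c=big(sub); print(cv2.boundingRect(c),cv2.fitEllipse(cv2.convexHull(c)))
h=cv2.convexHull(c)[:,0,:].astype(float)
print("t rim",circr(np.array([plane(t,u,.085)[:2] for u in h])))
w=np.hstack([cv2.resize(im[160:220,320:385],(390,360),interpolation=2),cv2.resize(it[190:235,258:303],(390,360),interpolation=2)])
cv2.imwrite("pics/c5.png",w)
E
```

```text
122 [329. 169.] [373. 212.]
w rim (array([ 0.49377437, -0.01412432]), np.float64(0.022711344890006455), np.float64(0.0004314044960491113), 16)
(273, 203, 16, 17) ((280.2705993652344, 210.6473846435547), (16.12665367126465, 16.561111450195312), 174.925537109375)
t rim (array([ 0.4967932 , -0.01477011]), np.float64(0.022080118052849245), np.float64(0.0005282541381444496), 14)
```

View pics/c5.png

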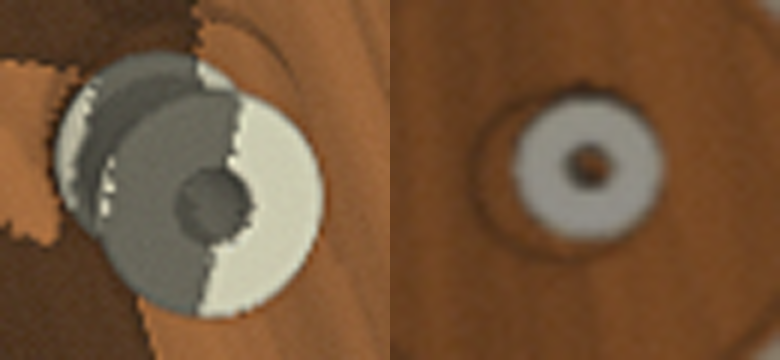

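```bash
python3 -m jog '[[-0.6,0,0.01,0.035,0],[-0.6,0,0.021,0.075,0],[-0.6,0,0.033,0.115,0],[-0.6,0,0.044,0.155,0],[-0.6,0,0.056,0.195,0],[-0.6,0,0.066,0.23,0],[-0.6,0,0.071,0.25,0],[-0.6,0,0.071,0.25,0],[-0.6,0,0.071,0.25,0],[-0.6,0,0.071,0.25,0]]'
python3 - <<'E'
from h import *
import pickle
m1=pickle.load(open("w1.pkl","rb"));print(tri(ray(m1,(355.6,194.2),True),ray(cam("top"),(280.3,210.6))))
s=env.observe(); print(s["time_s"],np.round(s["position"],4),s["ft_force"])
cv2.imwrite("pics/s4.png",env.get_image("side")[150:330,190:420,::-1].repeat(3,0).repeat(3,1))
s=env.observe(); print(s["time_s"],np.round(s["position"],4),s["ft_force"])
E
```

```text
time_s: 5.75
position: [0.496, -0.0147, 0.1486]
tool_rot: [[-0.001, -0.939, 0.344], [0.0, 0.344, 0.939], [-1.0, 0.001, -0.0]]
ft_force: [-0.1, -0.4, -3.5]
grip_width: 0.0335
(array([ 0.49647105, -0.01389363,  0.08112518]), np.float64(0.002474481340282755))
5.75 [ 0.496  -0.0147  0.1486] [-0.11862043 -0.35357651 -3.45069409]
5.8 [ 0.4961 -0.0148  0.1488] [ 0.89982482 -0.4274201  -3.16058104]
```

View pics/s4.png

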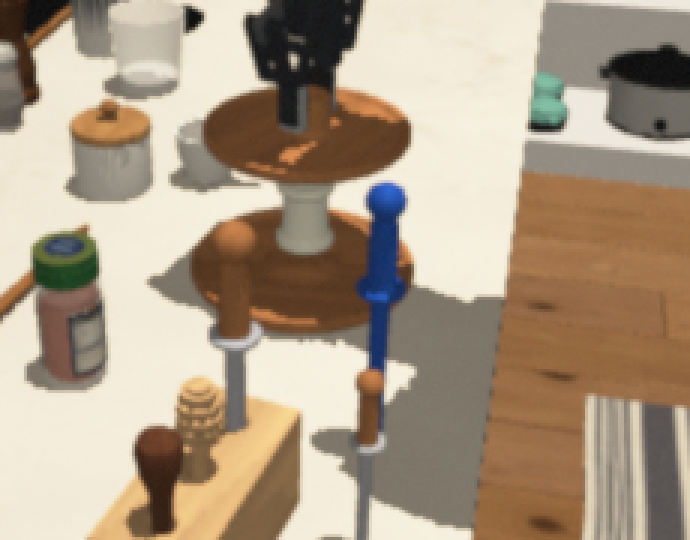

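```bash
python3 -m jog '[[-0.6,0.012,0,0.001,0],[-0.6,0.022,0,0.001,0],[-0.6,0.028,0,0.001,0],[-0.6,0.03,0,0.001,0],[-0.6,0.03,0,0.001,0]]';python3 -m jog '[[-0.6,0.001,0,0,0],[-0.6,0.002,0,0,0],[-0.6,0.002,0,0,0]]'
```

```text
time_s: 6.3
position: [0.4966, -0.0132, 0.1191]
tool_rot: [[-0.001, -0.939, 0.343], [0.0, 0.343, 0.939], [-1.0, 0.001, -0.0]]
ft_force: [-0.9, 0.2, -3.1]
grip_width: 0.0335
time_s: 6.6
position: [0.4967, -0.013, 0.1174]
tool_rot: [[0.0, -0.939, 0.343], [-0.0, 0.343, 0.939], [-1.0, -0.0, 0.0]]
ft_force: [-0.3, -1.1, -3.1]
grip_width: 0.0333
```

```bash
python3 -m jog '[[-0.6,0.001,0,0,0],[-0.6,0.002,0,0,0],[-0.6,0.002,0,0,0]]'
```

```text
time_s: 6.9
position: [0.4968, -0.013, 0.1156]
tool_rot: [[0.001, -0.939, 0.343], [-0.0, 0.343, 0.939], [-1.0, -0.001, 0.0]]
ft_force: [-0.4, -0.1, 0.2]
grip_width: 0.0334
```

Contact: force went from -3.1 to 0.2 at TCP z = 0.1156. Settling a little further, then releasing.

```bash
python3 -m jog '[[-0.6,0.001,0,0,0],[-0.6,0.001,0,0,0]]'; python3 -m jog '[[0,0,0,0,0],[0.2,0,0,0,0],[0.4,0,0,0,0],[0.6,0,0,0,0],[0.6,0,0,0,0],[0.6,0,0,0,0]]'; python3 -m jog '[[0.6,-0.02,0,0,0],[0.6,-0.05,0,0,0],[0.6,-0.1,0,0,0],[0.6,-0.15,0,0,0],[0.6,-0.15,0,0,0],[0.6,-0.15,0,0,0]]'
python3 - <<'E'
from h import *
import pickle
m=cam("wrist"); pickle.dump(m,open("w5.pkl","wb"))
cv2.imwrite("pics/w5.png",env.get_image("wrist")[:,:,::-1])
cv2.imwrite("pics/s5.png",env.get_image("side")[150:330,190:420,::-1].repeat(3,0).repeat(3,1))
E
```

```text
time_s: 7.1
position: [0.497, -0.0131, 0.1155]
tool_rot: [[0.002, -0.939, 0.343], [-0.001, 0.343, 0.939], [-1.0, -0.002, 0.0]]
ft_force: [-2.2, 0.6, 10.6]
grip_width: 0.0332
time_s: 7.7
position: [0.4966, -0.013, 0.1143]
tool_rot: [[-0.0, -0.939, 0.343], [0.0, 0.343, 0.939], [-1.0, 0.0, -0.0]]
ft_force: [-0.5, -0.1, 0.2]
grip_width: 0.0682
time_s: 8.3
position: [0.4967, -0.013, 0.2649]
tool_rot: [[0.002, -0.939, 0.343], [-0.001, 0.343, 0.939], [-1.0, -0.002, 0.0]]
ft_force: [-0.1, 0.3, -1.0]
grip_width: 0.0681
```

View pics/w5.png

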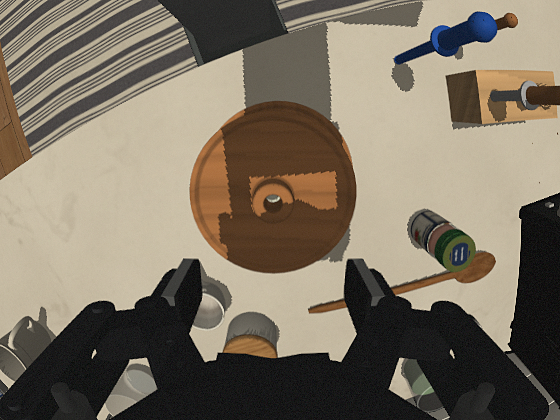

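View pics/s5.png

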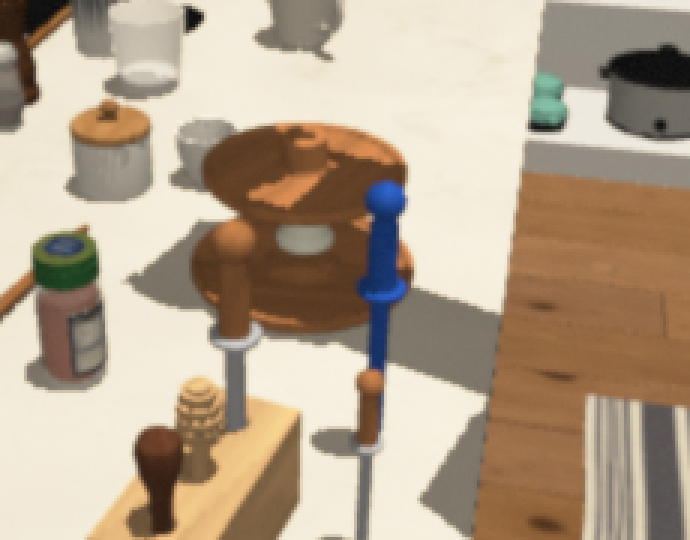

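The board sits level on the sleeve and the gripper has let go. Boss bore at (273,202).

```bash
python3 - <<'E'
from h import *
import pickle
m=pickle.load(open("w5.pkl","rb")); im=cv2.imread("pics/w5.png")
hsv=cv2.cvtColor(im,cv2.COLOR_BGR2HSV); mask=cv2.inRange(hsv,(4,110,25),(18,255,255)); mask[:98]=0; mask[280:]=0
n,l=cv2.connectedComponents(mask); mask=(l==l[150,215]).astype('u1')
cs,_=cv2.findContours(mask,cv2.RETR_EXTERNAL,cv2.CHAIN_APPROX_NONE)
h=cv2.convexHull(max(cs,key=cv2.contourArea))[:,0,:].astype(float)
h=h[(h[:,0]>273)|(h[:,1]>230)|((h[:,0]>240)&(h[:,1]>200))]
print(circr(np.array([plane(m,u,.099,True)[:2] for u in h])))
a=im[175:225,245:300]; cv2.imwrite("pics/c6.png",cv2.resize(a,None,fx=10,fy=10,interpolation=2))
for z in(.125,.085): print(plane(m,(273,202),z,True))
E
```

```text
(array([ 0.48965904, -0.01214649]), np.float64(0.08369378721601736), np.float64(0.0007409646418728572), 21)
[ 0.4937574  -0.01253867  0.125     ]
[ 0.50356161 -0.01608876  0.085     ]
```

View pics/c6.png

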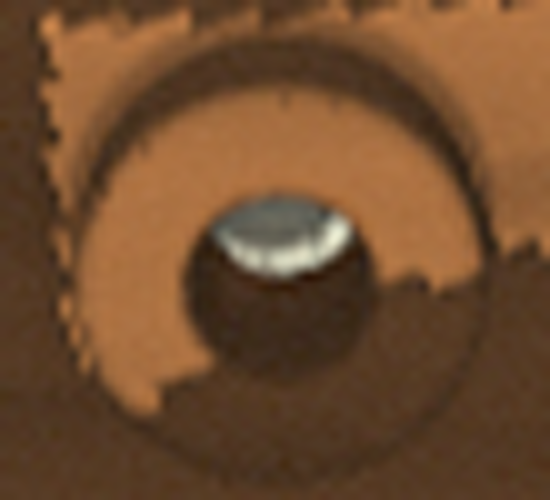

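```bash
python3 -m jog '[[0.6,-0.025,0.02,0.045,0],[0.6,-0.025,0.04,0.09,0],[0.6,-0.025,0.06,0.135,0],[0.6,-0.025,0.08,0.18,0],[0.6,-0.025,0.1,0.22,0],[0.6,-0.025,0.114,0.25,0],[0.6,-0.025,0.114,0.25,0],[0.6,-0.025,0.114,0.25,0],[0.6,-0.025,0.114,0.25,0]]'
python3 - <<'E'
from h import *
import pickle
m5=pickle.load(open("w5.pkl","rb"))
print("board",plane(m5,(273.3,203.7),.125,True),"edges z.085",plane(m5,(273,202.5),.085,True),plane(m5,(273,199.5),.085,True))
s=env.observe(); print(s["time_s"],np.round(s["position"],4))
m=cam("wrist"); pickle.dump(m,open("w6.pkl","wb"))
cv2.imwrite("pics/w6.png",env.get_image("wrist")[:,:,::-1])
E
```

```text
time_s: 9.3
position: [0.4753, 0.2601, 0.2885]
tool_rot: [[-0.002, -0.939, 0.344], [-0.001, 0.344, 0.939], [-1.0, 0.001, -0.001]]
ft_force: [0.3, -0.3, -0.1]
grip_width: 0.0683
board [ 0.4952589  -0.01281388  0.125     ] edges z.085 [ 0.50403859 -0.01626308  0.085     ] [ 0.5011824  -0.01521921  0.085     ]
9.3 [0.4753 0.2601 0.2885]
```

View pics/w6.png

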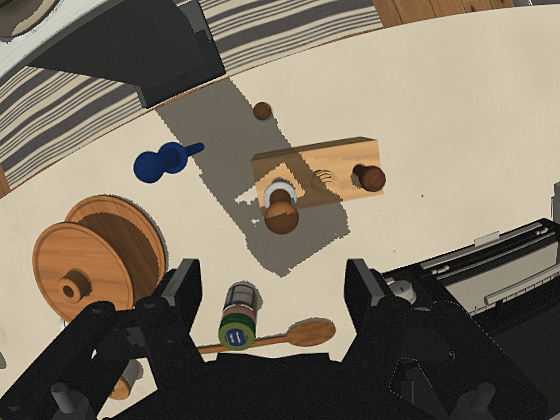

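Wrist view over the block: knob at (281,212), collar at (279,190). Dipper is at (320,180), pestle at (370,178), the blue decoy at (150,167) and the small decoy at (262,111).

```bash
python3 - <<'E'
from h import *
import pickle
m=pickle.load(open("w6.pkl","rb")); im=cv2.imread("pics/w6.png")
hsv=cv2.cvtColor(im,cv2.COLOR_BGR2HSV)
sub=im[170:245,240:330]; cv2.imwrite("pics/c7.png",cv2.resize(sub,None,fx=8,fy=8,interpolation=2))
k=(281.5,212.5)
print(plane(m,k,.1915,True))
t=tri(ray(m,k,True),ray(cam("side"),(268.3,230))); print("knob h",t)
E
```

```text
[0.47101211 0.26745042 0.1915    ]
knob h (array([0.47173137, 0.26783245, 0.19471769]), np.float64(0.0031567776321163176))
```

View pics/c7.png

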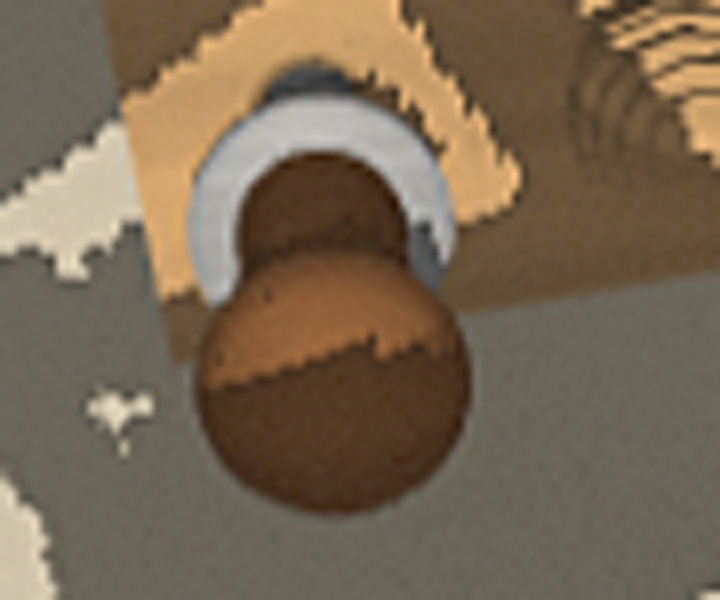

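```bash
python3 - <<'E'
from h import *
import pickle
m=pickle.load(open("w6.pkl","rb"))
print(plane(m,(281.6,217.7),.1915,True),plane(m,(280.3,198),.136,True))
print(tri(ray(m,(281.6,217.7),True),ray(cam("side"),(268.3,230))),tri(ray(m,(281.6,217.7),True),ray(cam("top"),(169.5,214.5))))
s=env.observe();p=np.array(s["position"]);R=np.array(s["tool_rot"]);print(p)
for q in ([.475,.266,.16],[.4765,.2665,.16]): print(R.T@(np.array(q)-p))
E
```

```text
[0.47475574 0.26618729 0.1915    ] [0.47367838 0.26680611 0.136     ]
(array([0.47382262, 0.26639431, 0.19417163]), np.float64(0.0002542502747526355)) (array([0.47794625, 0.26553812, 0.18151429]), np.float64(0.0004995246863665927))
[0.47539973 0.25993127 0.28876644]
[0.12876381 0.00235358 0.00566803]
[0.12876194 0.00111717 0.00665358]
```

```bash
python3 -m jog '[[0.6,0.02,0.002,0.006,0],[0.6,0.05,0.002,0.006,0],[0.6,0.08,0.002,0.006,0],[0.6,0.11,0.002,0.006,0],[0.6,0.125,0.002,0.006,0],[0.6,0.132,0.002,0.006,0],[0.6,0.132,0.002,0.006,0],[-0.2,0.132,0.002,0.006,0],[-0.9,0.132,0.002,0.006,0],[-0.9,0.132,0.002,0.006,0],[-0.9,0.132,0.002,0.006,0],[-0.9,0.132,0.002,0.006,0],[-0.9,0.132,0.002,0.006,0],[-0.9,0.132,0.002,0.006,0]]' 100
python3 - <<'E'
from h import *
s=env.observe(); print(np.round(s["position"],4),s["wrist_torque"])
cv2.imwrite("pics/s7.png",env.get_image("side")[190:370,190:420,::-1].repeat(3,0).repeat(3,1))
E
```

```text
time_s: 10.75
position: [0.4756, 0.2672, 0.1581]
tool_rot: [[0.001, -0.939, 0.343], [-0.0, 0.343, 0.939], [-1.0, -0.001, 0.0]]
ft_force: [-0.6, -1.2, 5.7]
grip_width: 0.0163
[0.4756 0.2672 0.1581] [-0.44462057  0.15960222  0.00837599]
```

View pics/s7.png

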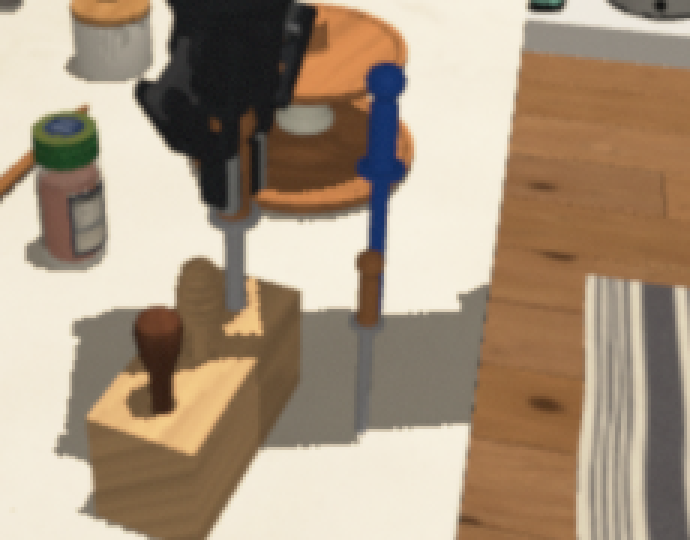

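The rod is gripped by its handle (opening 16.3 mm). Lifting straight up.

```bash
python3 -m jog '[[-0.9,-0.01,0,0,0],[-0.9,-0.03,0,0,0],[-0.9,-0.06,0,0,0],[-0.9,-0.1,0,0,0],[-0.9,-0.14,0,0,0],[-0.9,-0.155,0,0,0],[-0.9,-0.155,0,0,0],[-0.9,-0.155,0,0,0]]' 100
python3 - <<'E'
from h import *
import pickle
s=env.observe(); print(np.round(s["position"],4))
m=cam("wrist"); pickle.dump((m,s),open("w8.pkl","wb"))
cv2.imwrite("pics/w8.png",env.get_image("wrist")[:,:,::-1])
cv2.imwrite("pics/s8f.png",env.get_image("side")[:,:,::-1])
cv2.imwrite("pics/t8.png",env.get_image("top")[:,:,::-1])
E
```

```text
time_s: 11.6
position: [0.475, 0.2672, 0.3115]
tool_rot: [[-0.001, -0.939, 0.343], [-0.0, 0.343, 0.939], [-1.0, 0.001, -0.001]]
ft_force: [0.4, -0.3, -1.6]
grip_width: 0.0161
[0.475  0.2672 0.3115]
```

View pics/w8.png

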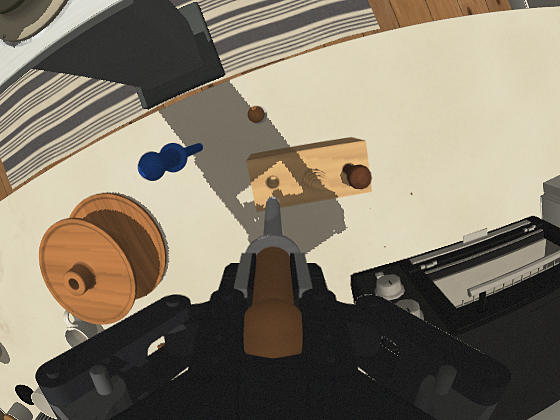

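View pics/s8f.png

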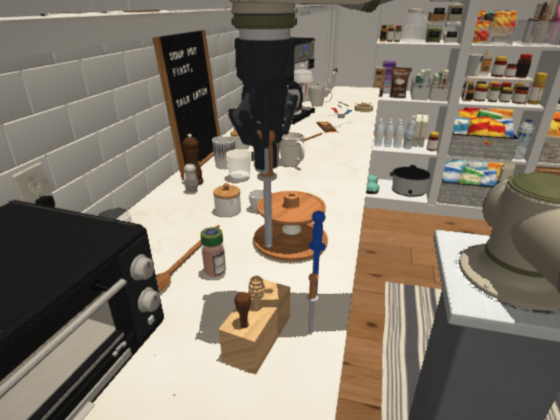

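The rod is out of the bore and held; its tip is near (271,199) in the wrist view. I'll measure the tip against the TCP.

```bash
python3 - <<'E'
import cv2
im=cv2.imread("pics/w8.png"); cv2.imwrite("pics/c8.png",cv2.resize(im[170:260,235:315],None,fx=7,fy=6.6,interpolation=2))
E
```

```text
(no output)
```

View pics/c8.png

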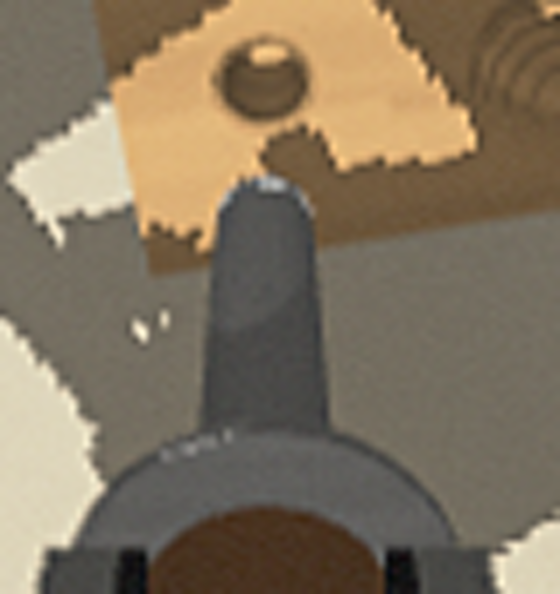

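```bash
python3 - <<'E'
from h import *
import pickle
m,s=pickle.load(open("w8.pkl","rb")); p=np.array(s["position"]);R=np.array(s["tool_rot"])
for h in(.146,.149):
    q=plane(m,(273.3,197),p[2]-h,True); print(h,R.T@(q-p), q)
print("bore",plane(m,(272.4,182.1),.072,True))
E
```

```text
0.146 [ 0.14600718  0.00609821 -0.00031354] [0.4689925  0.26894852 0.16553287]
0.149 [ 0.14900637  0.00537158 -0.00030927] [0.46967273 0.26870273 0.16253287]
bore [0.47321119 0.26638453 0.072     ]
```

```bash
python3 -m jog '[[-0.9,0,-0.016,-0.035,0],[-0.9,0,-0.034,-0.075,0],[-0.9,0,-0.052,-0.115,0],[-0.9,0,-0.07,-0.155,0],[-0.9,0,-0.088,-0.195,0],[-0.9,0,-0.104,-0.23,0],[-0.9,0,-0.1155,-0.2565,0],[-0.9,0,-0.1155,-0.2565,0],[-0.9,0,-0.1155,-0.2565,0],[-0.9,0,-0.1155,-0.2565,0],[-0.9,0,-0.1155,-0.2565,0]]'
python3 - <<'E'
from h import *
import pickle
s=env.observe(); print(np.round(s["position"],4))
m=cam("wrist"); pickle.dump((m,s),open("w9.pkl","wb"))
im=env.get_image("wrist")[:,:,::-1]; cv2.imwrite("pics/w9.png",cv2.resize(im[160:260,225:325],None,fx=6,fy=6,interpolation=2))
i=env.get_image("side")[:,:,::-1]; cv2.imwrite("pics/s9.png",cv2.resize(i[100:280,190:400],None,fx=3.3,fy=3.3,interpolation=2))
E
```

```text
time_s: 12.85
position: [0.4959, -0.0123, 0.3122]
tool_rot: [[-0.0, -0.94, 0.341], [0.0, 0.341, 0.94], [-1.0, 0.0, 0.0]]
ft_force: [0.5, 0.0, -0.6]
grip_width: 0.016
[ 0.4959 -0.0123  0.3122]
```

View pics/w9.png

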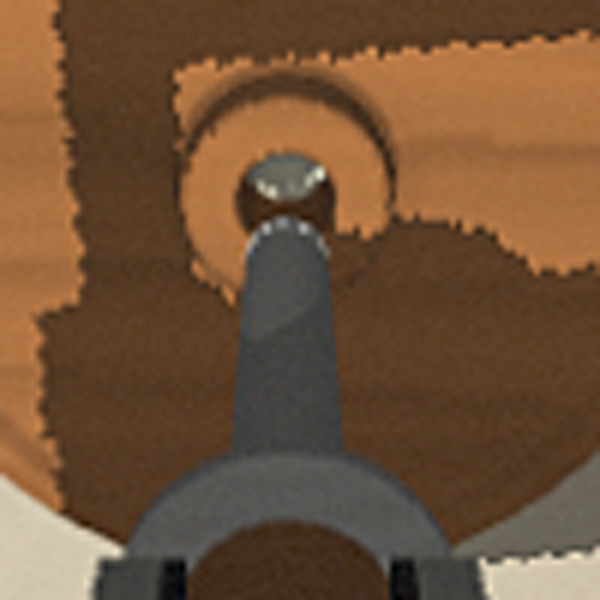

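View pics/s9.png

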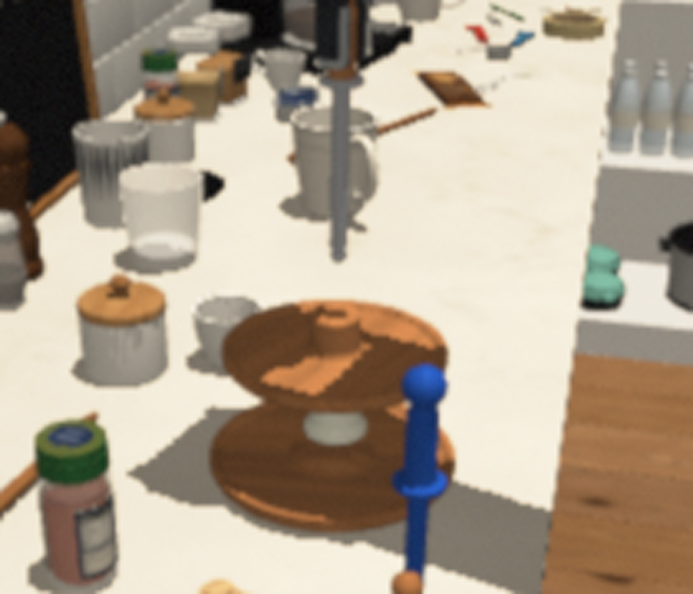

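The tip is lined up above the boss bore. Lowering gently through the board, then checking force.

```bash
python3 -m jog '[[-0.9,0.01,0,0,0],[-0.9,0.02,0,0,0],[-0.9,0.03,0,0,0],[-0.9,0.035,0,0,0],[-0.9,0.04,0,0,0]]'; python3 -m jog '[[-0.9,0.003,0,0,0],[-0.9,0.006,0,0,0],[-0.9,0.006,0,0,0]]'; 
```

```text
time_s: 13.45
position: [0.4959, -0.0133, 0.2717]
tool_rot: [[-0.001, -0.939, 0.343], [0.0, 0.343, 0.939], [-1.0, 0.001, -0.0]]
ft_force: [0.3, 0.6, -0.3]
grip_width: 0.016
time_s: 13.75
position: [0.4959, -0.0133, 0.2661]
tool_rot: [[-0.0, -0.939, 0.343], [0.0, 0.343, 0.939], [-1.0, 0.0, -0.0]]
ft_force: [-0.5, 0.4, -0.9]
grip_width: 0.0164
```

```bash
python3 -m jog '[[-0.9,0.006,0,0,0],[-0.9,0.012,0,0,0],[-0.9,0.018,0,0,0],[-0.9,0.024,0,0,0],[-0.9,0.024,0,0,0]]'; python3 -m jog '[[-0.9,0.002,0,0,0],[-0.9,0.004,0,0,0],[-0.9,0.006,0,0,0],[-0.9,0.006,0,0,0]]' 
```

```text
time_s: 14.25
position: [0.4956, -0.0132, 0.2413]
tool_rot: [[-0.002, -0.939, 0.343], [0.0, 0.343, 0.939], [-1.0, 0.002, -0.0]]
ft_force: [-0.3, 0.5, -1.5]
grip_width: 0.0164
time_s: 14.65
position: [0.4959, -0.0133, 0.2361]
tool_rot: [[-0.0, -0.939, 0.343], [0.0, 0.343, 0.939], [-1.0, 0.0, -0.0]]
ft_force: [0.2, -0.6, -2.2]
grip_width: 0.0164
```

```bash
python3 -m jog '[[-0.9,0.0015,0,0,0],[-0.9,0.003,0,0,0],[-0.9,0.003,0,0,0]]' 
```

```text
time_s: 14.95
position: [0.4959, -0.0133, 0.2331]
tool_rot: [[-0.0, -0.939, 0.343], [0.0, 0.343, 0.939], [-1.0, 0.0, 0.0]]
ft_force: [-0.0, 0.7, -1.1]
grip_width: 0.0159
```

```bash
python3 -m jog '[[-0.9,0.0015,0,0,0],[-0.9,0.003,0,0,0],[-0.9,0.003,0,0,0]]' 
```

```text
time_s: 15.25
position: [0.4959, -0.0133, 0.2301]
tool_rot: [[-0.0, -0.939, 0.343], [0.0, 0.343, 0.939], [-1.0, 0.0, -0.0]]
ft_force: [-0.2, -0.7, -1.7]
grip_width: 0.0162
```

```bash
python3 -m jog '[[-0.9,0.002,0,0,0],[-0.9,0.004,0,0,0],[-0.9,0.004,0,0,0]]'; python3 -m jog '[[-0.9,0.002,0,0,0],[-0.9,0.004,0,0,0],[-0.9,0.004,0,0,0]]' 
```

```text
time_s: 15.55
position: [0.4958, -0.0133, 0.226]
tool_rot: [[-0.001, -0.939, 0.343], [0.0, 0.343, 0.939], [-1.0, 0.001, -0.0]]
ft_force: [-0.5, 0.6, -1.6]
grip_width: 0.0163
time_s: 15.85
position: [0.4959, -0.0133, 0.222]
tool_rot: [[-0.0, -0.939, 0.343], [0.0, 0.343, 0.939], [-1.0, 0.0, -0.0]]
ft_force: [-0.3, 0.3, -1.5]
grip_width: 0.0162
```

No contact down to a tip height of about 74 mm, so the rod is in the sleeve bore. Going deeper, to about 6 mm above the hub.

```bash
python3 -m jog '[[-0.9,0.005,0,0,0],[-0.9,0.01,0,0,0],[-0.9,0.015,0,0,0],[-0.9,0.02,0,0,0],[-0.9,0.02,0,0,0]]'; python3 -m jog '[[-0.9,0.004,0,0,0],[-0.9,0.008,0,0,0],[-0.9,0.011,0,0,0],[-0.9,0.011,0,0,0],[-0.9,0.011,0,0,0]]' 
python3 - <<'E'
from h import *
i=env.get_image("side")[:,:,::-1]; cv2.imwrite("pics/s10.png",cv2.resize(i[140:280,210:380],None,fx=4,fy=4,interpolation=2))
E
```

```text
time_s: 16.35
position: [0.4957, -0.0132, 0.2015]
tool_rot: [[-0.002, -0.939, 0.343], [0.0, 0.343, 0.939], [-1.0, 0.002, -0.0]]
ft_force: [0.9, 1.2, -1.3]
grip_width: 0.0161
time_s: 16.85
position: [0.496, -0.0133, 0.1913]
tool_rot: [[0.0, -0.939, 0.343], [-0.0, 0.343, 0.939], [-1.0, -0.0, -0.0]]
ft_force: [-0.6, 0.1, -1.0]
grip_width: 0.0162
```

View pics/s10.png

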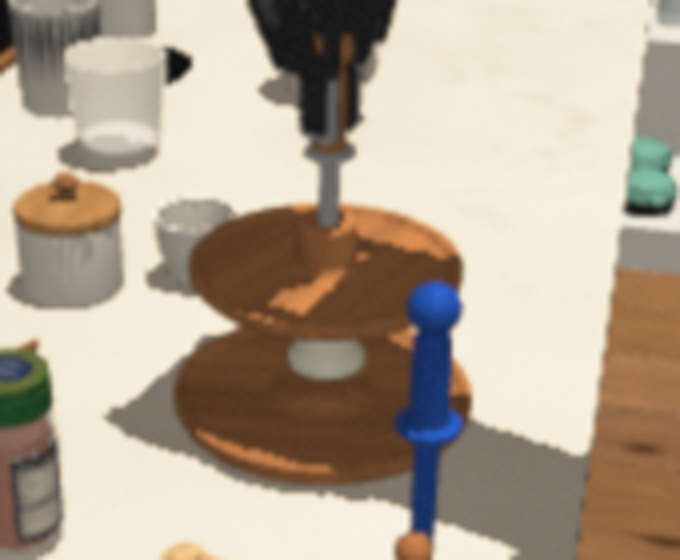

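```bash
python3 -m jog '[[-0.9,0.003,0,0,0],[-0.9,0.006,0,0,0],[-0.9,0.006,0,0,0]]'; python3 -m jog '[[-0.9,0,0.0008,0.0023,0],[-0.9,0,0.0016,0.0046,0],[-0.9,0,0.0025,0.007,0],[-0.9,0,0.0025,0.007,0],[-0.9,0,0.0025,0.007,0]]' 
```

```text
time_s: 17.2
position: [0.4958, -0.0133, 0.1848]
tool_rot: [[-0.001, -0.939, 0.343], [0.0, 0.343, 0.939], [-1.0, 0.001, -0.0]]
ft_force: [-0.6, 0.2, -0.7]
grip_width: 0.0161
time_s: 17.7
position: [0.4962, -0.0058, 0.1854]
tool_rot: [[0.0, -0.94, 0.343], [-0.0, 0.343, 0.94], [-1.0, -0.0, 0.0]]
ft_force: [1.5, -2.6, 0.2]
grip_width: 0.0158
```

```bash
python3 -m jog '[[-0.9,0.002,0,0,0],[-0.9,0.004,0,0,0],[-0.9,0.005,0,0,0],[-0.9,0.005,0,0,0]]'; python3 -m jog '[[-0.9,0.001,0,0,0],[-0.9,0.002,0,0,0],[-0.9,0.002,0,0,0]]' 
```

```text
time_s: 18.1
position: [0.496, -0.0059, 0.1801]
tool_rot: [[-0.0, -0.939, 0.343], [0.0, 0.343, 0.939], [-1.0, 0.0, -0.0]]
ft_force: [0.1, -1.5, -2.1]
grip_width: 0.0165
time_s: 18.4
position: [0.496, -0.0059, 0.1782]
tool_rot: [[-0.0, -0.939, 0.343], [0.0, 0.343, 0.939], [-1.0, 0.0, -0.0]]
ft_force: [0.2, -1.7, -1.7]
grip_width: 0.0161
```

```bash
python3 -m jog '[[-0.9,0.001,0,0,0],[-0.9,0.002,0,0,0],[-0.9,0.002,0,0,0]]' 
```

```text
time_s: 18.7
position: [0.496, -0.0059, 0.1762]
tool_rot: [[-0.0, -0.939, 0.343], [0.0, 0.343, 0.939], [-1.0, 0.0, -0.0]]
ft_force: [1.1, -0.9, -1.5]
grip_width: 0.0164
```

```bash
python3 -m jog '[[-0.9,0.001,0,0,0],[-0.9,0.002,0,0,0],[-0.9,0.002,0,0,0]]' 
```

```text
time_s: 19.0
position: [0.496, -0.0059, 0.1742]
tool_rot: [[-0.0, -0.939, 0.343], [-0.0, 0.343, 0.939], [-1.0, 0.0, -0.0]]
ft_force: [0.3, -0.8, -1.9]
grip_width: 0.0163
```

No contact at a tip height of about 26 mm, so the rod has entered the hub. Continuing towards the catch in small steps.

```bash
python3 -m jog '[[-0.9,0.002,0,0,0],[-0.9,0.004,0,0,0],[-0.9,0.004,0,0,0]]';  python3 -m jog '[[-0.9,0.002,0,0,0],[-0.9,0.004,0,0,0],[-0.9,0.004,0,0,0]]'
```

```text
time_s: 19.3
position: [0.4959, -0.0059, 0.17]
tool_rot: [[-0.0, -0.939, 0.343], [0.0, 0.343, 0.939], [-1.0, 0.0, -0.0]]
ft_force: [0.8, -1.8, -1.4]
grip_width: 0.0161
time_s: 19.6
position: [0.496, -0.0059, 0.166]
tool_rot: [[-0.0, -0.939, 0.343], [0.0, 0.343, 0.939], [-1.0, 0.0, -0.0]]
ft_force: [-0.6, -2.2, -1.5]
grip_width: 0.0158
```

```bash
python3 -m jog '[[-0.9,0.001,0,0,0],[-0.9,0.002,0,0,0],[-0.9,0.002,0,0,0]]' 
```

```text
time_s: 19.9
position: [0.496, -0.0059, 0.1642]
tool_rot: [[-0.0, -0.939, 0.343], [0.0, 0.343, 0.939], [-1.0, 0.0, -0.0]]
ft_force: [1.4, -2.1, -2.4]
grip_width: 0.0164
```

```bash
python3 -m jog '[[-0.9,0.001,0,0,0],[-0.9,0.002,0,0,0],[-0.9,0.002,0,0,0]]' 
```

```text
time_s: 20.2
position: [0.496, -0.0059, 0.1622]
tool_rot: [[-0.0, -0.939, 0.343], [-0.0, 0.343, 0.939], [-1.0, 0.0, -0.0]]
ft_force: [0.1, -1.9, -1.9]
grip_width: 0.0159
```

```bash
python3 -m jog '[[-0.9,0.001,0,0,0],[-0.9,0.0015,0,0,0],[-0.9,0.0015,0,0,0]]' 
```

```text
time_s: 20.5
position: [0.496, -0.0059, 0.1607]
tool_rot: [[-0.0, -0.939, 0.343], [-0.0, 0.343, 0.939], [-1.0, 0.0, -0.0]]
ft_force: [1.3, -2.0, -2.3]
grip_width: 0.0161
```

```bash
python3 -m jog '[[-0.9,0.001,0,0,0],[-0.9,0.0015,0,0,0],[-0.9,0.0015,0,0,0]]' 
```

```text
time_s: 20.8
position: [0.4961, -0.0058, 0.1593]
tool_rot: [[0.0, -0.939, 0.343], [0.0, 0.343, 0.939], [-1.0, -0.0, 0.0]]
ft_force: [1.5, -1.2, -0.3]
grip_width: 0.016
```

```bash
python3 -m jog '[[-0.9,0.001,0,0,0],[-0.9,0.0015,0,0,0],[-0.9,0.0015,0,0,0]]' 
```

```text
time_s: 21.1
position: [0.4961, -0.0059, 0.1578]
tool_rot: [[0.0, -0.939, 0.343], [0.0, 0.343, 0.939], [-1.0, -0.0, 0.0]]
ft_force: [1.5, -0.7, 1.1]
grip_width: 0.0164
```

```bash
python3 -m jog '[[-0.9,0.001,0,0,0],[-0.9,0.001,0,0,0],[-0.9,0.001,0,0,0]]' 
```

```text
time_s: 21.4
position: [0.496, -0.0059, 0.1567]
tool_rot: [[-0.0, -0.939, 0.343], [0.0, 0.343, 0.939], [-1.0, 0.0, -0.0]]
ft_force: [1.2, -1.6, -1.6]
grip_width: 0.0162
```

```bash
python3 -m jog '[[-0.9,0.001,0,0,0],[-0.9,0.001,0,0,0],[-0.9,0.001,0,0,0]]' 
```

```text
time_s: 21.7
position: [0.496, -0.0059, 0.1557]
tool_rot: [[-0.0, -0.939, 0.343], [0.0, 0.343, 0.939], [-1.0, 0.0, 0.0]]
ft_force: [1.9, -2.2, -0.3]
grip_width: 0.0164
```

```bash
python3 -m jog '[[-0.9,0.001,0,0,0],[-0.9,0.001,0,0,0]]' 
```

```text
time_s: 21.9
position: [0.496, -0.0058, 0.1546]
tool_rot: [[-0.0, -0.939, 0.343], [0.0, 0.343, 0.939], [-1.0, 0.0, -0.0]]
ft_force: [1.5, -0.9, -1.4]
grip_width: 0.0162
```

```bash
python3 -m jog '[[-0.9,0.001,0,0,0],[-0.9,0.001,0,0,0]]' 
```

```text
time_s: 22.1
position: [0.4959, -0.0059, 0.1535]
tool_rot: [[-0.001, -0.939, 0.343], [0.0, 0.343, 0.939], [-1.0, 0.001, -0.0]]
ft_force: [2.3, -2.4, -3.0]
grip_width: 0.0163
```

```bash
python3 -m jog '[[-0.9,0.001,0,0,0],[-0.9,0.001,0,0,0]]' 
```

```text
time_s: 22.3
position: [0.4959, -0.0059, 0.1526]
tool_rot: [[-0.001, -0.939, 0.343], [0.0, 0.343, 0.939], [-1.0, 0.001, -0.0]]
ft_force: [1.4, -1.6, -3.6]
grip_width: 0.016
```

```bash
python3 -m jog '[[-0.9,0.001,0,0,0],[-0.9,0.001,0,0,0],[-0.9,0.001,0,0,0]]' 
```

```text
time_s: 22.6
position: [0.496, -0.0058, 0.1518]
tool_rot: [[-0.0, -0.939, 0.343], [0.0, 0.343, 0.939], [-1.0, 0.0, -0.0]]
ft_force: [1.2, -2.1, -2.6]
grip_width: 0.0161
```

```bash
python3 -m jog '[[-0.9,0.001,0,0,0],[-0.9,0.001,0,0,0],[-0.9,0.001,0,0,0]]' 
python3 - <<'E'
from h import *
i=env.get_image("side")[:,:,::-1]; cv2.imwrite("pics/s11.png",cv2.resize(i[140:280,210:380],None,fx=4,fy=4,interpolation=2))
E
```

```text
time_s: 22.9
position: [0.4963, -0.0059, 0.1517]
tool_rot: [[0.001, -0.939, 0.343], [-0.0, 0.343, 0.939], [-1.0, -0.001, 0.0]]
ft_force: [0.2, -1.1, 7.3]
grip_width: 0.0159
```

View pics/s11.png

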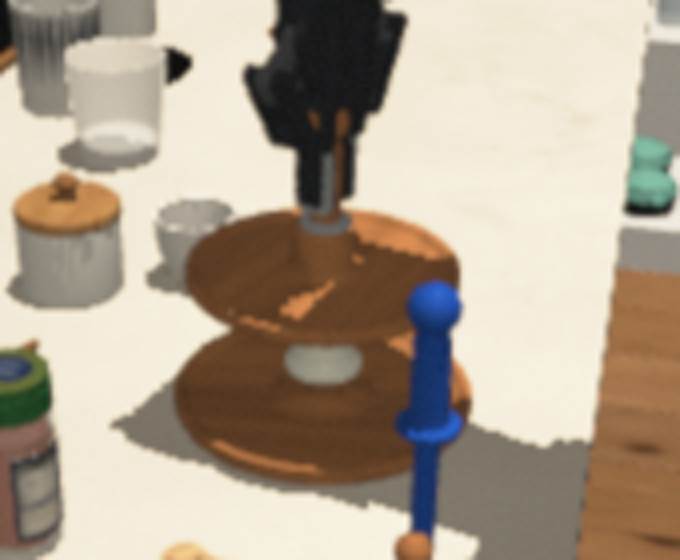

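The collar sits on the boss. One more light press, then release.

```bash
python3 -m jog '[[-0.9,0.001,0,0,0],[-0.9,0.001,0,0,0],[-0.9,0.001,0,0,0]]' 
```

```text
time_s: 23.25
position: [0.4965, -0.006, 0.1516]
tool_rot: [[0.003, -0.939, 0.343], [-0.001, 0.343, 0.939], [-1.0, -0.003, 0.0]]
ft_force: [-2.3, -2.0, 15.5]
grip_width: 0.0163
```

```bash
python3 -m jog '[[-0.6,0,0,0,0],[-0.3,-0.0005,0,0,0],[0,-0.001,0,0,0],[0.3,-0.001,0,0,0],[0.6,-0.001,0,0,0],[0.6,-0.001,0,0,0]]' 
python3 -m jog '[[0.6,-0.02,0,0,0],[0.6,-0.05,0,0,0],[0.6,-0.09,0,0,0],[0.6,-0.14,0,0,0],[0.6,-0.15,0,0,0],[0.6,-0.15,0,0,0],[0.6,-0.15,0,0,0],[0.6,-0.15,0,0,0]]'
python3 - <<'E'
from h import *
import pickle
i=env.get_image("side")[:,:,::-1]; cv2.imwrite("pics/s12.png",cv2.resize(i[140:370,190:380],None,fx=2.6,fy=2.6,interpolation=2))
s=env.observe();m=cam("wrist"); pickle.dump((m,s),open("w12.pkl","wb"))
cv2.imwrite("pics/w12.png",env.get_image("wrist")[:,:,::-1])
cv2.imwrite("pics/t12.png",env.get_image("top")[:,:,::-1])
E
```

```text
time_s: 23.85
position: [0.4959, -0.0058, 0.1506]
tool_rot: [[-0.001, -0.939, 0.343], [0.0, 0.343, 0.939], [-1.0, 0.001, -0.0]]
ft_force: [0.2, -0.7, -0.5]
grip_width: 0.0682
time_s: 24.65
position: [0.4956, -0.0058, 0.2991]
tool_rot: [[-0.003, -0.939, 0.343], [0.001, 0.343, 0.939], [-1.0, 0.003, -0.0]]
ft_force: [0.5, 0.6, 0.7]
grip_width: 0.0685
```

View pics/s12.png

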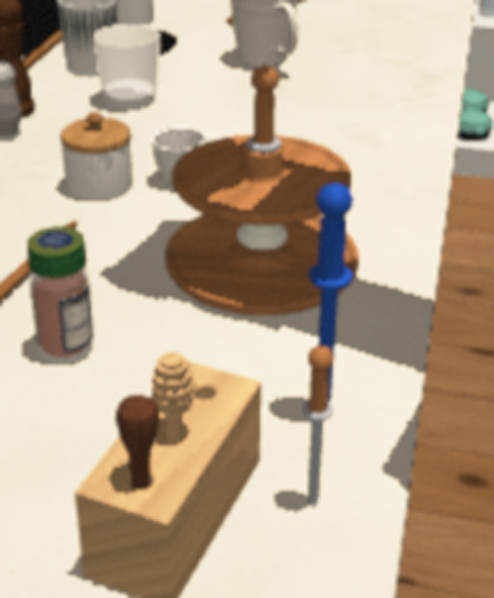

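View pics/w12.png

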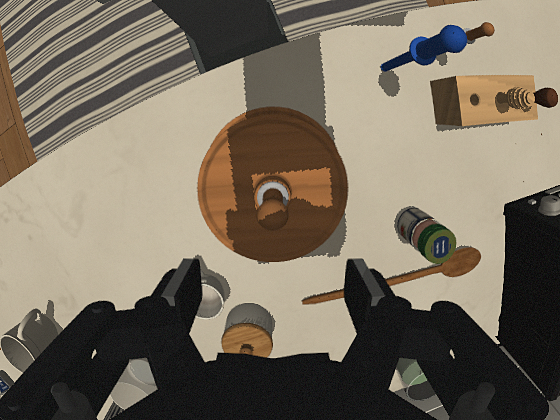

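```bash
python3 - <<'E'
from h import *
import pickle
m,s=pickle.load(open("w12.pkl","rb")); im=cv2.imread("pics/w12.png"); S=cam("side")
cv2.imwrite("pics/c12.png",np.hstack([cv2.resize(im[165:240,240:305],(520,600),interpolation=2)]))
# side: knob px
i=cv2.imread("pics/s12.png"); print("knob side approx",(190+265/2.6,140+78/2.6))
hsv=cv2.cvtColor(im,cv2.COLOR_BGR2HSV); mask=cv2.inRange(hsv,(4,110,25),(18,255,255)); mask[:100]=0; mask[275:]=0
n,l=cv2.connectedComponents(mask); mask=(l==l[140,215]).astype('u1')
cs,_=cv2.findContours(mask,cv2.RETR_EXTERNAL,cv2.CHAIN_APPROX_NONE)
h=cv2.convexHull(max(cs,key=cv2.contourArea))[:,0,:].astype(float)
print("board",circr(np.array([plane(m,u,.099,True)[:2] for u in h])))
E
```

```text
knob side approx (291.9230769230769, 170.0)
board (array([ 0.49424065, -0.00649654]), np.float64(0.08054033158042734), np.float64(0.001702132582269228), 32)
```

View pics/c12.png

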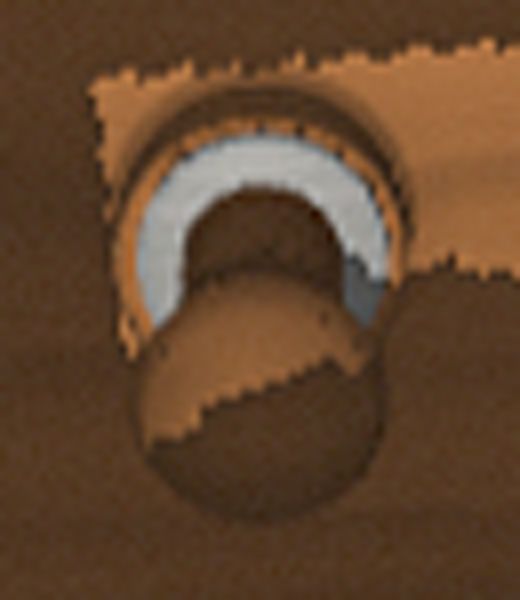

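```bash
python3 - <<'E'
from h import *
import pickle
m,s=pickle.load(open("w12.pkl","rb")); S=cam("side")
print(plane(m,(272.75,214.4),.1855,True),plane(m,(273,197.7),.13,True))
print(tri(ray(m,(272.75,214.4),True),ray(S,(291.9,170))))
print(env.observe()["qvel"])
env.close_job()
E
```

```text
[ 0.49509    -0.00648511  0.1855    ] [ 0.495148   -0.00628031  0.13      ]
(array([ 0.49473555, -0.00628878,  0.18731938]), np.float64(0.00029342303412128285))
[-0.04479873 -0.36752208 -0.50686305  0.05903553  0.20252641  0.00317802]
the job is handed in; nothing more can be done
```

The stand is assembled and the job is handed in, at about 25 s of the 72 s allowed.

**What I did:** I put the upper board on the sleeve, lined up with the sleeve's bore, and let go of it. The sleeve measured about 7.5 mm off the axis. I then took the steel rod from the block and lowered it through the board and sleeve without touching. I slid it about 7 mm back to the axis, with sleeve and board, and pushed it through the catch until the collar stopped on the boss. The highest push I read was about 15.5 N, well under 45 N; force was read only at the end of each move.

**Last checks:**
- **Board:** the centre is at (0.4942, −0.0065), against (0.4942, −0.0062) for the stand's axis. The rim fit was loose (residual 1.7 mm), but the board looked level in the side view.
- **Rod:** knob and collar agree to within about 0.2 mm sideways, so it stands upright and within about 1 mm of the axis. The knob's height from two views is 187 mm against 185.5 mm expected, and the stop height puts the tip about 4 mm up, which is home.
- **Other items:** the jar, dipper, pestle and both decoys looked undisturbed in the last pictures.

**What disagreed:**
- The top camera reads about 3.5 mm farther in x than the wrist camera, so I used distances measured within the wrist camera only.
- Two-view heights were off by up to 4 mm: the sleeve top read 81 mm instead of 85 mm. Using the top camera, the rod's knob read 10 mm low.
- I felt no sharp snap at the catch. There was a slight resistance, then a slight downward pull, then a firm stop.

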